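Set a repaired bench lamp's arm to its index mark by the sprung handle

TASK

The freshly greased lamp arm on the green service stand is top-heavy and swings freely, so check it: using only the red roller knob of its sprung handle, lift the arm off its left rest, bring its pointer to the red index tab on the white scale and keep it there, in line with the tab, for a good six seconds. Then lay the arm gently down on the opposite (right) rest, without letting it slam on either rest, and let go. Never touch the lamp arm itself, leave the index tab where it is set, and do not knock the things around the stand.

Things in the scene. Friction and masses are not known exactly. Their poses are not given: they have to be found in the camera images.
- stand: Green service stand fixed to the bench, base plate 270 x 240 x 16 mm. Origin on the bench below the pivot; x along the level pivot axle, from handle to lamp; y to the left rest; z up. The lamp swings in its plane x = 0, the sprung handle at x = -160 mm; column 60 x 50 mm between (x -115 to -55). Behind the arm a white scale, radius 115 to 149 mm (x -36); black rubber rests stop the arm.
- pivot (a point): Point on the pivot axis in the lamp arm's plane, 160 mm above the bench. Axes as the stand's.
- lamp: Swinging lamp, not to be touched: bare arm 12 x 14 mm from 75 below to 225 mm above the pivot, black shade 96 mm across centred 250 mm above (30 mm out, away from the handle), brass counterweight 62 mm across 92 mm below. Origin on the pivot axis, z to the shade. Nominal 2.0 kg, centre of mass 13.5 mm above the pivot, inertia about the pivot 0.049 kg m2; true mass and inertia 0.85 to 1.25 of that.
- swing (a joint): Lean of the lamp arm in rad: 0 upright, positive towards the stand's +y. It lies at 0.45 on the left rest at the start; the right rest is at -0.45. Top-heavy: gravity pulls it away from upright with 0.27 N m times sin(lean), nominal (varies with the lamp's mass). Bearing nearly free: damping 0.006 N m s/rad, friction 0.0015 N m. Left to itself it falls to the nearer rest.
- tiller (a joint): Deflection in rad of the sprung handle from the lamp arm: 0 in line, positive towards the stand's +y, stops at -1 and 1. Handle's lean from upright = swing + tiller. Its torsion spring turns the arm towards the handle with 0.20 N m per rad, plus damping 0.008 N m s/rad; the handle weighs 35 g and, let go, sags about 0.08 rad beyond the leaning arm.
- spring (a point): Centre of the handle's copper spring hub, on the pivot axis 160 mm before the lamp's plane. The spring is weaker than the top-heaviness: with the handle kept still the arm drifts off (time constant 0.6 to 1.2 s), so the handle must be steered all the time. In balance the handle leans the other way: tiller about -1.35 sin(swing) at nominal mass.
- knob (a point): Centre of the red roller knob atop the sprung handle (rod 12 mm across): a drum 40 mm across and 34 mm long, its axis along the stand's x, 130 mm from the pivot axis, in the stand's plane x = -160 mm. Take hold here, from above; with the fingers closing on its flat ends, along the stand's x axis, it can turn between the pads as the handle leans. z along the rod.
- pointer (a point): Point on the lamp arm's centre line at radius 160 mm from the pivot (the arm's black line is the pointer). Turns with the arm.
- index_mark (a point): Point in the lamp arm's plane at radius 160 mm from the pivot, at the angle of the red index tab (tab 14 mm wide, clamped on the white scale, reaching from radius 150 to 195 mm). When the reading is right the pointer point lies on it.
- index (a joint): Angle in rad of the red index tab on the scale, measured like swing: 0 upright, positive to the left; set somewhere between -0.2 and 0.2. Held by friction; not to be moved.
- can: Yellow and red can, 60 mm across, 150 mm tall, standing on the bench left of the stand; origin under its centre. Bystander.
- tin: Dark steel cup, 80 mm across, 80 mm tall, right of the stand; origin under its centre. Bystander.
- driver: Screwdriver with a wooden handle lying on the bench right of the stand; bystander.
- tape: Roll of orange tape, 90 mm across, 25 mm high, lying flat left of the stand; origin under its centre. Bystander.

How it is judged (in metres and radians):
On the way, in this order (a step that is already met when the one before it is completed fails the run):
1. the pointer is kept at the index tab, within 16 mm (0.1 rad), for 6 s (distance between pointer and index_mark below 0.016 m), for 6 s.
2. the arm lies on the right rest (value of joint swing below -0.425 rad), for 0.5 s.
At the end, for the whole second after the job is handed in: After six seconds with the pointer within 16 mm of the index mark, the lamp arm lies at rest on the right rest (lean below -0.425 rad, slower than 0.05 rad/s), the handle is released, and the index tab is within 10 mm of where it was set (value of joint swing below -0.425 rad and velocity of joint swing between -0.05 and 0.05 rad/s and distance of index_mark from where it was at the start of the episode below 0.01 m); the robot touches nothing.
It fails at once if the lamp arm slams on a rest (faster than 0.6 rad/s) ((value of joint swing below -0.4 rad and velocity of joint swing below -0.6 rad/s) or (value of joint swing above 0.4 rad and velocity of joint swing above 0.6 rad/s)).
It fails at once if the robot touches the lamp itself (contact force between any of the fingers, the arm and lamp above 0.3 N).
It fails at once if the index tab is shifted (distance of index_mark from where it was at the start of the episode above 0.01 m).
It fails at once if a thing beside the stand is knocked away (more than 30 mm) (distance of any of can, tin, driver, tape from where it was at the start of the episode above 0.03 m).
It also fails if it takes over 67 s, if anything falls off the work surface, if the arm or the gripper's body presses on something with over 40 N, if the wrist force passes 120 N, or if a joint passes its speed limit or range.

ROBOT

A 6-joint arm with a two-finger parallel gripper is mounted at the origin on the work surface. World frame = base frame: x ahead of the robot, y to its left, z up, the work surface at z = 0. Lengths are in mm, angles in rad, forces in N, time in s.
With the tool pointing down it reaches from about 300 to 775 mm from the base axis. Payload 14.6 kg.
Tool frame: the origin (TCP) lies between the finger pads; the fingertips stand manip.nose_length ahead of it and the grasp point (between the pads) lies 11 mm behind it (manip.nose_length is the distance from the TCP to the fingertips, in mm); z points along the fingers, y is the line along which they close (so a half turn about z gives the same grasp; the last joint's range is limited). The gripper opens to 94 mm and grips with 3 to 60 N. Pads are 16 mm wide; open, the fingers measure 119 mm over their backs; the gripper's body (75 mm by 177 mm) begins 78 mm behind the grasp point.
Start: joints at [-1.294, 0.3, 1.521, -0, 1.321, -0.067], TCP at [185.38, -517.807, 213.446] pointing down, gripper open.
Joint ranges: [-3.03, 3.03], [-0.79, 2.21], [0.23, 2.52], [-1.04, 4.18], [0, 3.07], [-2.55, 2.55]. Speed limits (rad/s): [2.22, 2.22, 2.57, 3.14, 3.14, 3.14].

INTERFACE

Orientations are given as [roll, pitch, yaw] about the fixed x, y, z axes, in that order (R = Rz(yaw) Ry(pitch) Rx(roll)).
In Python, from cell import manip, cams, job gives the robot as it stands.
- The arm moves only by the tool jog_arm, never from a script. Its argument "commands" is a list of rows, each an object of numbers: "dx", "dy", "dz": the shift along the tool's x, y, z each as a share of 40 mm, from -1 to 1; "ax", "ay", "az": the turn, a rotation vector about the tool's x, y, z each as a share of 10 degrees, from -1 to 1; "gripper": the closure, from 0 (fully open) to 1 (shut). A call has 1 to 10 rows; each row shifts and turns the commanded pose from where the row before left it, along the tool's axes as they then stand; what a row does not reach is not made up. A row lasts 1/8 s, in which the tool goes at most 62.5 mm and 10.7 degrees, less where a joint would pass 70% of its speed; a pose out of reach is approached as far as the arm can. A call with a number of a shift or a turn outside -1 to 1 is refused whole. A call with a gripper value outside its range is refused whole. The fingers move at their own pace and stop on an object; "squeeze" is the grip in N (left out, the last holds). Time passes only in rows, so rows that do not move let the fingers close. It gives the time, the measured TCP pose, the force, the opening and the grip force at its end, in the units of the state.
- manip.read_state(): the state, without advancing time (a new reading comes with each control period).
- cams.camera(name): name is "side" or "top" or "wrist"; returns a dict with "image" (384x512x3 uint8, red, green, blue), "fx", "fy", "cx", "cy" (pixels), "dist_coeffs" ([k1, k2, p1, p2, k3] as OpenCV has them; the pictures are not rectified), "world_to_cam" (4x4, takes a point from world to camera coordinates). Camera axes: x right, y down, z forward; pixel columns grow to the right and rows downward; lengths in mm; the calibration is good to about 2 mm. A picture is of the moment at which its call begins. There is no depth.
- job.sign_off(): hands the job in; it is judged then, once.
The state is a dict: "clock": time; "joints": joint angles; "qd": joint speeds; "effort": joint torques, N m; "eef_pos": TCP position; "eef_rot": TCP orientation; "wrist_force": force on the tool from outside, world axes, zero at the start; "moment": the same for the moment, N m; "finger_gap": finger opening in mm; "finger_force": force on a finger pad.
Only numpy, scipy, OpenCV 4.12 (cv2) and the standard library are available. Lean on these libraries where they do the work, as an engineer would, in place of code of your own. Each camera call takes 0.05 s, during which the arm holds its last target. There are 200 camera calls.

## Working session

There is one attempt and no reset: what is moved stays moved. The work goes in short steps, Python scripts to look and compute and a tool call to move; the robot and the scene stay as the last step left them, time stands still between calls to the robot, and variables do not carry over. Pictures are saved under pics/ and viewed, at most 10 in all, crops included, and the job is handed in when it is done.

Besides the shell and the picture viewer there is one more tool, called after "Emit:" as name(argument=value, ...) on one line, values as JSON. jog_arm: Moves the arm, as the interface text tells. Shift numbers are shares of 40 mm and turn numbers shares of 10 degrees, none past 1 either way. Its arguments: {"type":"object","properties":{"commands":{"type":"array"},"squeeze":{"type":"number"}},"required":["commands"]}

```bash
ls; mkdir -p pics
python3 - <<'E'
from cell import manip,cams,job
import cv2,numpy as np
print(manip.read_state(), manip.nose_length)
for n in ["side","top"]:
    c=cams.camera(n); cv2.imwrite(f"pics/{n}0.png",c["image"][:,:,::-1])
    np.savez(f"{n}0.npz",**c)
    print(n,c["fx"],c["fy"],c["cx"],c["cy"],c["dist_coeffs"],np.round(c["world_to_cam"],3).tolist())
E
```

```text
pics
{'clock': 0.0, 'joints': array([-1.29362426e+00,  3.00472412e-01,  1.52158035e+00, -2.37094354e-05,
        1.32068517e+00, -6.65867395e-02]), 'qd': array([ 0.00035358,  0.00018038,  0.00151001, -0.0006231 , -0.00121546,
        0.0004107 ]), 'effort': array([-8.24184899e-04, -5.31809700e+01, -3.52742529e+01,  7.08520389e-02,
        2.44246615e-02, -1.02169881e-04]), 'eef_pos': array([ 185.29540895, -517.58140969,  212.88590974]), 'eef_rot': array([-3.14044838e+00, -5.32903860e-05,  3.43764657e-01]), 'wrist_force': array([-0.38611815, -0.25882483, -0.01733287]), 'moment': array([-0.00564979, -0.01663979,  0.02201863]), 'finger_force': 0.0, 'finger_gap': 93.62375066512253} 8.0
side 438.30645361863816 438.30645361863816 258.9376975008536 186.83509691110535 [-0.00478886  0.          0.          0.          0.        ] [[-0.86, -0.511, 0.003, 445.922], [-0.334, 0.558, -0.76, 333.07], [0.387, -0.654, -0.65, 1281.875], [0.0, 0.0, 0.0, 1.0]]
top 395.9650596412421 395.9650596412421 256.07256962451754 191.29420627193014 [0.03616738 0.         0.         0.         0.        ] [[0.073, -0.997, 0.002, -20.903], [-0.976, -0.072, -0.206, 568.14], [0.206, 0.013, -0.979, 1124.737], [0.0, 0.0, 0.0, 1.0]]
```

View pics/side0.png

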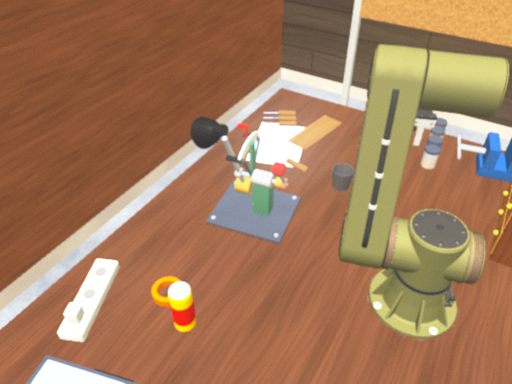

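View pics/top0.png

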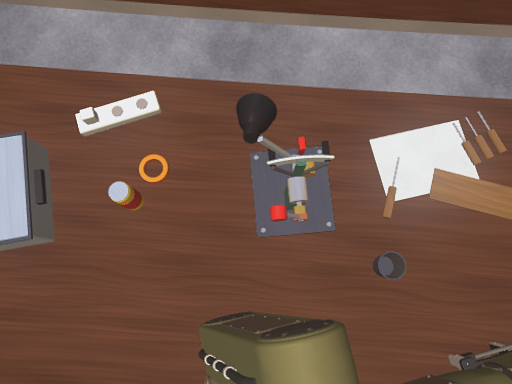

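The side view shows the stand near (255,200): black shade at (208,132), knob (279,170), tab (244,128). The top view shows the knob (278,212), tab (302,143), shade (256,115) and plate (292,192). I'll enlarge both for precise points.

Run:
```python
import cv2
a=cv2.imread("pics/top0.png")[85:245,225:345]; b=cv2.imread("pics/side0.png")[105:245,180:310]
a=cv2.resize(a,(390,520),interpolation=3); b=cv2.resize(b,(390,420),interpolation=3)
import numpy as np
b=np.vstack([b,np.zeros((100,390,3),np.uint8)])
c=cv2.imread("pics/side0.png")
cv2.imwrite("pics/crop0.png",np.hstack([a,b]))
def blob(im,x0,x1,y0,y1):
    p=im[y0:y1,x0:x1].astype(int); m=(p[...,2]>150)&(p[...,1]<70)&(p[...,0]<70)
    n,l,s,ce=cv2.connectedComponentsWithStats(m.astype(np.uint8))
    for i in range(1,n):
        if s[i,4]>8: print(s[i]+[x0,y0,0,0,0],ce[i]+[x0,y0])
blob(cv2.imread("pics/top0.png"),230,345,90,245); print(); blob(c,180,310,105,245)
```

```text
[298 137   8  14  85] [301.30588235 142.95294118]
[270 205  16  15 190] [277.91578947 212.13684211]
```

View pics/crop0.png

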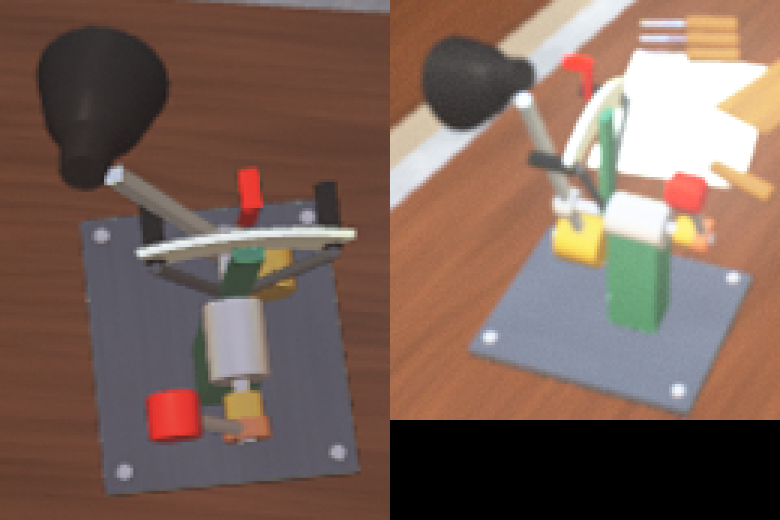

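The crop shows plate corners in top at (80,222), (107,493), (358,470), the knob at (174,415), the tab at (250,195) and the arm end at (115,172). In the side view: knob (686,190), tab (578,70), arm end (524,99) and corners (472,350), (690,412), (750,278). Next I'll fit the stand pose.

```bash
cat > h.py <<'E'
import cv2,numpy as np
from scipy.optimize import least_squares
def proj(c,P):
    M=c["world_to_cam"]; K=np.array([[c["fx"],0,c["cx"]],[0,c["fy"],c["cy"]],[0,0,1.]])
    return cv2.projectPoints(np.atleast_2d(P).astype(float),cv2.Rodrigues(M[:3,:3])[0],M[:3,3],K,np.array(c["dist_coeffs"]))[0][:,0]
def W(s,p):  # stand->world
    c,n=np.cos(s[2]),np.sin(s[2]); p=np.atleast_2d(p)
    return np.c_[s[0]+c*p[:,0]-n*p[:,1],s[1]+n*p[:,0]+c*p[:,1],p[:,2]]
def rad(x,r,a): return [x,r*np.sin(a),160+r*np.cos(a)]
E
python3 - <<'E'
from h import *
T=np.load("top0.npz");S=np.load("side0.npz")
t=lambda x,y:[225+x/3.25,85+y/3.25]
s=lambda x,y:[180+(x-390)/3,105+y/3]
corn=lambda o:[[o+135,120,16],[o-135,120,16],[o-135,-120,16]]
tt=np.array([t(80,222),t(107,493),t(358,470),t(174,415),t(115,172),t(250,195)])
ss=np.array([s(472,350),s(690,412),s(750,278),s(686,190),s(524,99),s(578,70)])
# side: which corners? check fit
def pts(q):
    o=q[3]
    com=[rad(-160,130,.45+q[4]),rad(0,225,.45),rad(-25,188,q[5])]
    return corn(o)+com,[[o+135,120,16],[o-135,120,16],[o-135,-120,16]]+com
def f(q):
    a,b=pts(q)
    return np.r_[(proj(T,W(q,a))-tt).ravel(),(proj(S,W(q,b))-ss).ravel()]
r=least_squares(f,[550,-100,0,-70,.08,0],loss="soft_l1")
print(np.round(r.x,3));print(np.round(f(r.x).reshape(-1,2),1))
q=r.x
print("knob",W(q,rad(-160,130,.45+q[4])),"pivot",W(q,[0,0,160]),"spring",W(q,[-160,0,160]))
E
```

```text
[ 6.45324e+02 -7.88860e+01  1.73000e-01 -5.81220e+01  9.00000e-02
  1.90000e-02]
[[-0.6 -0.7]
 [-0.3  1. ]
 [ 1.1  0.2]
 [ 0.2 -0.5]
 [-0.7 -0. ]
 [-0.5  1.5]
 [-1.6 -1. ]
 [ 0.1 -0.7]
 [ 1.1 -1.6]
 [-0.4  0.3]
 [-0.9 -0. ]
 [ 1.4 -0.9]]
knob [[476.20431561 -40.58909066 271.49754448]] pivot [[645.32449459 -78.88612234 160.        ]] spring [[ 487.71420823 -106.43603399  160.        ]]
```

Fit residuals are about 1 px: stand at (645,-79), yaw 0.173, knob at (476,-41,271), index about 0.02. Moving up, turning, then crossing to above the knob.

Emit:
jog_arm(commands=[{"dz": -0.95, "gripper": 0.25}, {"dz": -0.95}, {"dz": -0.95}, {"dz": -0.95}, {"dz": -0.95}, {"az": -1}, {"az": -1}, {"az": -1}, {"az": -1}, {"az": -1}])

```text
schema error: expected keys dx, dy, dz, ax, ay, az, gripper
```

Emit:
jog_arm(commands=[{"az": -1}, {"az": -1}, {"az": -1}, {"dx": 0.75, "dy": 0.66}, {"dx": 0.75, "dy": 0.66}, {"dx": 0.75, "dy": 0.66}, {"dx": 0.75, "dy": 0.66}, {"dx": 0.75, "dy": 0.66}, {"dx": 0.75, "dy": 0.66}, {"dx": 0.75, "dy": 0.66}])

```text
schema error: expected keys dx, dy, dz, ax, ay, az, gripper
```

Emit:
jog_arm(commands=[{"dx": 0.75, "dy": 0.66}, {"dx": 0.75, "dy": 0.66}, {"dx": 0.75, "dy": 0.66}, {"dx": 0.75, "dy": 0.66}, {"dx": 0.75, "dy": 0.66}, {"dx": 0.75, "dy": 0.66}, {}])

```text
schema error: expected keys dx, dy, dz, ax, ay, az, gripper
```

Emit:
jog_arm(commands=[{"dx": 0, "dy": 0, "dz": -0.95, "ax": 0, "ay": 0, "az": 0, "gripper": 0.25}, {"dx": 0, "dy": 0, "dz": -0.95, "ax": 0, "ay": 0, "az": 0, "gripper": 0.25}, {"dx": 0, "dy": 0, "dz": -0.95, "ax": 0, "ay": 0, "az": 0, "gripper": 0.25}, {"dx": 0, "dy": 0, "dz": -0.95, "ax": 0, "ay": 0, "az": 0, "gripper": 0.25}, {"dx": 0, "dy": 0, "dz": -0.95, "ax": 0, "ay": 0, "az": 0, "gripper": 0.25}, {"dx": 0, "dy": 0, "dz": 0, "ax": 0, "ay": 0, "az": -1, "gripper": 0.25}, {"dx": 0, "dy": 0, "dz": 0, "ax": 0, "ay": 0, "az": -1, "gripper": 0.25}, {"dx": 0, "dy": 0, "dz": 0, "ax": 0, "ay": 0, "az": -1, "gripper": 0.25}, {"dx": 0, "dy": 0, "dz": 0, "ax": 0, "ay": 0, "az": -1, "gripper": 0.25}, {"dx": 0, "dy": 0, "dz": 0, "ax": 0, "ay": 0, "az": -1, "gripper": 0.25}])

```text
clock: 1.35
eef_pos: [185.4, -517.8, 403.1]
eef_rot: [-3.141, -0.001, 1.222]
wrist_force: [-0.1, 0.6, -0.6]
finger_gap: 70.4
finger_force: 0.0
```

Emit:
jog_arm(commands=[{"dx": 0, "dy": 0, "dz": 0, "ax": 0, "ay": 0, "az": -1, "gripper": 0.25}, {"dx": 0, "dy": 0, "dz": 0, "ax": 0, "ay": 0, "az": -1, "gripper": 0.25}, {"dx": 0, "dy": 0, "dz": 0, "ax": 0, "ay": 0, "az": -1, "gripper": 0.25}, {"dx": 0.75, "dy": 0.66, "dz": 0, "ax": 0, "ay": 0, "az": 0, "gripper": 0.25}, {"dx": 0.75, "dy": 0.66, "dz": 0, "ax": 0, "ay": 0, "az": 0, "gripper": 0.25}, {"dx": 0.75, "dy": 0.66, "dz": 0, "ax": 0, "ay": 0, "az": 0, "gripper": 0.25}, {"dx": 0.75, "dy": 0.66, "dz": 0, "ax": 0, "ay": 0, "az": 0, "gripper": 0.25}, {"dx": 0.75, "dy": 0.66, "dz": 0, "ax": 0, "ay": 0, "az": 0, "gripper": 0.25}, {"dx": 0.75, "dy": 0.66, "dz": 0, "ax": 0, "ay": 0, "az": 0, "gripper": 0.25}, {"dx": 0.75, "dy": 0.66, "dz": 0, "ax": 0, "ay": 0, "az": 0, "gripper": 0.25}])

```text
clock: 2.6
eef_pos: [332.6, -278.5, 403.3]
eef_rot: [-3.141, -0.0, 1.74]
wrist_force: [-0.4, -0.3, 0.2]
finger_gap: 70.5
finger_force: 0.0
```

Emit:
jog_arm(commands=[{"dx": 0.75, "dy": 0.66, "dz": 0, "ax": 0, "ay": 0, "az": 0, "gripper": 0.25}, {"dx": 0.75, "dy": 0.66, "dz": 0, "ax": 0, "ay": 0, "az": 0, "gripper": 0.25}, {"dx": 0.75, "dy": 0.66, "dz": 0, "ax": 0, "ay": 0, "az": 0, "gripper": 0.25}, {"dx": 0.75, "dy": 0.66, "dz": 0, "ax": 0, "ay": 0, "az": 0, "gripper": 0.25}, {"dx": 0.75, "dy": 0.66, "dz": 0, "ax": 0, "ay": 0, "az": 0, "gripper": 0.25}, {"dx": 0.75, "dy": 0.66, "dz": 0, "ax": 0, "ay": 0, "az": 0, "gripper": 0.25}, {"dx": 0, "dy": 0, "dz": 0, "ax": 0, "ay": 0, "az": 0, "gripper": 0.25}])

```text
clock: 3.48
eef_pos: [458.7, -73.9, 402.8]
eef_rot: [-3.141, -0.001, 1.743]
wrist_force: [-0.7, -1.3, 0.7]
finger_gap: 70.7
finger_force: 0.0
```

Run:
```python
from cell import manip,cams,job
from h import *
ims=[]
for n in ["side","wrist","top"]:
    c=cams.camera(n); np.savez(f"{n}1.npz",**c); ims.append(c["image"][:,:,::-1])
s=manip.read_state(); print(s["clock"],s["eef_pos"],s["eef_rot"],s["joints"],s["finger_gap"])
a=cv2.resize(ims[0][75:245,160:340],(400,378),interpolation=3); b=cv2.resize(ims[1],(400,300))
cv2.imwrite("pics/v1.png",np.hstack([a,np.vstack([b,np.zeros((78,400,3),np.uint8)])]))
```

```text
3.625 [457.70726686 -76.06382498 403.35883327] [-3.14129007e+00  4.55327895e-05  1.73980219e+00] [-2.43550847e-01  3.23662138e-02  1.40094700e+00 -1.64594992e-04
  1.70853839e+00 -4.12579278e-01] 70.82719343987485
```

View pics/v1.png

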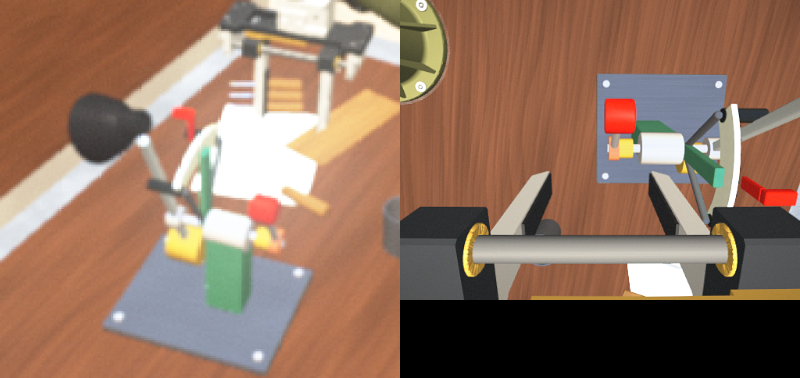

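The side view shows the open fingers behind and above the knob (264,210), with the lamp clear. The wrist view shows the knob at (620,116), the tab at (768,194) and both fingers clear. I'll check the fit against the wrist view and set up the lean measurement and a steering helper.

Run:
```python
from h import *
q=np.array([645.3,-78.9,.173])
P=W(q,[rad(-160,130,.54),rad(-25,188,.019),[-160,0,160],rad(30,250,.45),rad(30,250,0),rad(30,250,-.45),rad(0,225,.45),rad(-160,130,0),rad(-160,130,-.5)])
for n in ["side1","wrist1","top1"]:
    c=np.load(n+".npz"); print(n,proj(c,P).round(1).tolist())
    h=cv2.cvtColor(c["image"],cv2.COLOR_RGB2HSV)
    m=((h[...,0]<5)|(h[...,0]>174))&(h[...,1]>190)&(h[...,2]>110)
    k,l,s,ce=cv2.connectedComponentsWithStats(m.astype(np.uint8))
    for i in range(1,k):
        if s[i,4]>25: print("  red",s[i].tolist(),ce[i].round(1))
    m=(c["image"].max(2)<70)
    k,l,s,ce=cv2.connectedComponentsWithStats(m.astype(np.uint8))
    for i in range(1,k):
        if s[i,4]>150: print("  dark",s[i].tolist(),ce[i].round(1))
```

```text
side1 [[278.2, 168.6], [244.1, 127.4], [283.8, 183.6], [212.4, 131.4], [227.3, 105.8], [241.3, 96.6], [223.8, 138.0], [285.5, 151.4], [291.3, 144.7]]
  red [171, 305, 24, 20, 286] [183.6 315.8]
  dark [192, 132, 30, 16, 259] [205.4 139. ]
  dark [460, 168, 14, 46, 177] [467.  194.9]
wrist1 [[281.7, 151.4], [471.9, 252.0], [274.3, 191.7], [639.1, 105.2], [633.0, 303.7], [552.7, 417.1], [549.4, 122.3], [281.9, 228.6], [279.6, 282.0]]
  red [262, 127, 40, 44, 1524] [280.6 148.6]
  red [436, 226, 72, 38, 1469] [472.2 248.1]
  dark [0, 33, 45, 7, 161] [20.8 36.1]
  dark [0, 84, 21, 22, 278] [ 7.2 93.2]
  dark [433, 139, 39, 18, 534] [449.4 146.2]
  dark [0, 222, 194, 162, 7211] [ 88.5 301.7]
  dark [318, 222, 194, 156, 6915] [423.2 297.7]
top1 [[278.8, 212.2], [301.5, 146.5], [301.0, 216.1], [253.5, 122.2], [303.3, 113.2], [350.3, 113.0], [259.7, 137.9], [307.2, 208.2], [332.0, 206.7]]
  red [298, 137, 7, 14, 78] [301.4 143.1]
  red [279, 206, 7, 13, 66] [282.7 213. ]
  dark [236, 93, 41, 51, 1430] [254.9 115.1]
  dark [24, 132, 9, 107, 183] [ 28.4 185.7]
  dark [34, 169, 13, 36, 343] [ 40.1 186. ]
  dark [287, 200, 39, 17, 159] [303.9 210.3]
  dark [136, 356, 71, 28, 1282] [174.3 372.7]
```

Emit:
jog_arm(commands=[{"dx": 0.81, "dy": 0.6, "dz": 0, "ax": 0, "ay": 0, "az": 0, "gripper": 0.25}, {"dx": 0, "dy": 0, "dz": 0.9, "ax": 0, "ay": 0, "az": 0, "gripper": 0.25}, {"dx": 0, "dy": 0, "dz": 0.9, "ax": 0, "ay": 0, "az": 0, "gripper": 0.25}, {"dx": 0, "dy": 0, "dz": 0.9, "ax": 0, "ay": 0, "az": 0, "gripper": 0.25}, {"dx": 0, "dy": 0, "dz": 0.45, "ax": 0, "ay": 0, "az": 0, "gripper": 0.25}, {"dx": 0, "dy": 0, "dz": 0.45, "ax": 0, "ay": 0, "az": 0, "gripper": 0.25}, {"dx": 0, "dy": 0, "dz": 0, "ax": 0, "ay": 0, "az": 0, "gripper": 0.25}])

```text
clock: 4.5
eef_pos: [475.5, -40.4, 258.8]
eef_rot: [-3.14, -0.001, 1.739]
wrist_force: [0.3, 0.2, 0.1]
finger_gap: 70.4
finger_force: 0.0
```

```bash
cat >> h.py <<'E'
Q=np.array([645.3,-78.9,.173]); TAB=.02
def stand(p):  # world->stand
    d=np.array(p)[:2]-Q[:2]; c,n=np.cos(Q[2]),np.sin(Q[2])
    return np.array([c*d[0]+n*d[1],-n*d[0]+c*d[1],p[2]])
def shade(im):
    m=(im.max(2)<70)[70:165,215:400].astype(np.uint8)
    k,l,s,ce=cv2.connectedComponentsWithStats(m); i=1+s[1:,4].argmax()
    return ce[i]+[215,70],s[i,4]
def lean_from(c,uv,off):
    f=lambda a:proj(c,W(Q,rad(off[0],off[1],a)))[0,0]-uv[0]
    from scipy.optimize import brentq
    return brentq(f,-.7,.7)
E
python3 - <<'E'
from h import *
from cell import manip,cams
s=manip.read_state(); print(s["clock"],s["eef_pos"],s["eef_rot"],s["wrist_force"],stand(s["eef_pos"]))
c=np.load("top1.npz"); uv,a=shade(c["image"])
o=least_squares(lambda o:proj(c,W(Q,rad(o[0],o[1],.45)))[0]-uv,[30,250]).x
print(uv,a,"off",o)
w=cams.camera("wrist"); cv2.imwrite("pics/w2.png",w["image"][:,:,::-1])
print(proj(w,W(Q,rad(-160,130,.54))))
E
```

```text
4.5 [475.51844344 -40.39327582 258.75043497] [-3.13985250e+00 -5.17146018e-04  1.73873956e+00] [0.28872301 0.19483869 0.11474793] [-160.61870736   67.15784095  258.75043497]
[254.9034965  115.07902098] 1430 off [ 50.94376662 238.17391985]
[[256.20972722 251.68064393]]
```

View pics/w2.png

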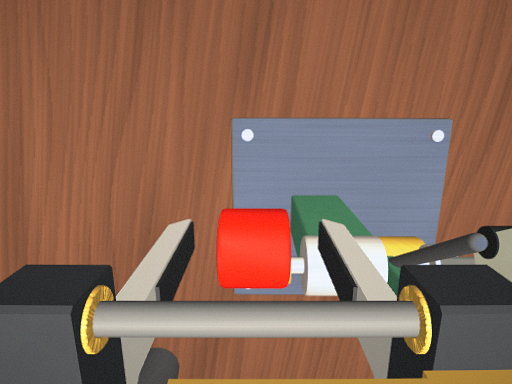

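The wrist view shows the red knob at (254,249), centred between the two fingers (185 and 330) and where the fit predicted it. Closing lightly.

Emit:
jog_arm(commands=[{"dx": 0, "dy": 0, "dz": 0, "ax": 0, "ay": 0, "az": 0, "gripper": 0.8}, {"dx": 0, "dy": 0, "dz": 0, "ax": 0, "ay": 0, "az": 0, "gripper": 0.8}, {"dx": 0, "dy": 0, "dz": 0, "ax": 0, "ay": 0, "az": 0, "gripper": 0.8}, {"dx": 0, "dy": 0, "dz": 0, "ax": 0, "ay": 0, "az": 0, "gripper": 0.8}, {"dx": 0, "dy": 0, "dz": 0, "ax": 0, "ay": 0, "az": 0, "gripper": 0.8}], squeeze=8)

```text
clock: 5.18
eef_pos: [474.7, -39.6, 259.4]
eef_rot: [-3.137, -0.001, 1.74]
wrist_force: [-13.7, -0.2, 5.2]
finger_gap: 34.1
finger_force: 8.0
```

```bash
cat > st.py <<'E'
# measure lean, estimate state/model from history, plan next handle leans
import json,os,sys
from h import *
from cell import manip,cams
K,CS,CB,FR=.2,.008,.006,.0015
OFF=[50.94,238.17]
def step_sim(th,om,tp,pp,t0,t1,G,J,dt=.0125):
    n=max(1,int(round((t1-t0)/dt))); h=(t1-t0)/n
    ts=t0+h*np.arange(n+1); ph=np.interp(ts,tp,pp); out=[]
    for i in range(n):
        dp=(ph[i+1]-ph[i])/h; pm=(ph[i]+ph[i+1])/2
        a=(G*np.sin(th)+K*(pm-th)+CS*(dp-om)-CB*om-FR*np.tanh(om/.01))/J
        om+=a*h; th+=om*h
        if th>.455: th=.45;om=min(om,0)
        if th<-.455: th=-.45;om=max(om,0)
    return th,om
def log(): return json.load(open("log.json")) if os.path.exists("log.json") else dict(phi=[],meas=[])
def phinow(s):
    p=stand(s["eef_pos"]); return np.arctan2(p[1],p[2]+11-160)
def measure(L,n=2):
    for _ in range(n):
        s=manip.read_state(); t=s["clock"]; c=cams.camera("top"); uv,a=shade(c["image"])
        L["phi"].append([t,float(phinow(s))]); L["meas"].append([t,float(lean_from(c,uv,OFF)),int(a)])
    s=manip.read_state(); L["phi"].append([s["clock"],float(phinow(s))])
    return s
def rows_out(s,phis,R=130.):
    # tool x = stand +y, tool z = down; from measured pose
    p=stand(s["eef_pos"]); y,z=p[1],p[2]+11-160; o=[]
    for f in phis:
        dx=round((R*np.sin(f)-y)/40,2); dz=round(-(R*np.cos(f)-z)/40,2)
        y+=dx*40; z-=dz*40; o.append((dx,dz))
    return o
E
python3 - <<'E'
from st import *
L=log(); s=measure(L,2); print(s["clock"],stand(s["eef_pos"]),s["wrist_force"],s["finger_gap"],s["finger_force"],L)
p=stand(s["eef_pos"]); print("R",np.hypot(p[1],p[2]+11-160))
print(rows_out(s,np.linspace(phinow(s),0,9)[1:]))
E
```

```text
5.275 [-161.27906363   68.08330878  259.40195213] [-13.56885558  -0.7221014    5.36764781] 34.243852838358265 8.004302931949496 {'phi': [[5.175, 0.552781752677175], [5.225, 0.5526725142391085], [5.275, 0.5525981636248289]], 'meas': [[5.175, 0.45013998056532006, 1425], [5.225, 0.4501407916235964, 1424]]}
R 129.70708527006553
[(np.float64(-0.19), np.float64(-0.12)), (np.float64(-0.2), np.float64(-0.09)), (np.float64(-0.21), np.float64(-0.09)), (np.float64(-0.22), np.float64(-0.07)), (np.float64(-0.21), np.float64(-0.05)), (np.float64(-0.22), np.float64(-0.04)), (np.float64(-0.23), np.float64(-0.02)), (np.float64(-0.22), np.float64(-0.01))]
```

Emit:
jog_arm(commands=[{"dx": -0.19, "dy": -0.02, "dz": -0.13, "ax": 0, "ay": 0, "az": 0, "gripper": 0.8}, {"dx": -0.2, "dy": 0, "dz": -0.1, "ax": 0, "ay": 0, "az": 0, "gripper": 0.8}, {"dx": -0.21, "dy": 0, "dz": -0.09, "ax": 0, "ay": 0, "az": 0, "gripper": 0.8}, {"dx": -0.22, "dy": 0, "dz": -0.07, "ax": 0, "ay": 0, "az": 0, "gripper": 0.8}, {"dx": -0.21, "dy": 0, "dz": -0.05, "ax": 0, "ay": 0, "az": 0, "gripper": 0.8}, {"dx": -0.22, "dy": 0, "dz": -0.04, "ax": 0, "ay": 0, "az": 0, "gripper": 0.8}, {"dx": -0.23, "dy": 0, "dz": -0.02, "ax": 0, "ay": 0, "az": 0, "gripper": 0.8}, {"dx": -0.22, "dy": 0, "dz": -0.01, "ax": 0, "ay": 0, "az": 0, "gripper": 0.8}])

```text
clock: 6.28
eef_pos: [485.8, -106.9, 279.3]
eef_rot: [-3.138, -0.001, 1.74]
wrist_force: [-9.1, 0.3, -2.3]
finger_gap: 34.2
finger_force: 8.0
```

Run:
```python
from st import *
L=log(); s=measure(L,2); print(s["clock"],stand(s["eef_pos"]),phinow(s),s["wrist_force"],s["finger_gap"],s["finger_force"],L["meas"])
p=stand(s["eef_pos"]); print("R",np.hypot(p[1],p[2]+11-160))
print(rows_out(s,[-.05,-.1,-.14]))
```

```text
6.375 [-161.92995694   -0.60520503  279.35347607] -0.004642765941610287 [-8.66514158 -1.04232581 -0.01609508] 33.665107213928046 8.000244721770287 [[6.275, 0.45016812543886076, 1427], [6.325, 0.4501078121099185, 1428]]
R 130.35488098272032
[(np.float64(-0.15), np.float64(0.01)), (np.float64(-0.16), np.float64(0.02)), (np.float64(-0.13), np.float64(0.01))]
```

Emit:
jog_arm(commands=[{"dx": -0.15, "dy": -0.02, "dz": 0.01, "ax": 0, "ay": 0, "az": 0, "gripper": 0.8}, {"dx": -0.16, "dy": 0, "dz": 0.02, "ax": 0, "ay": 0, "az": 0, "gripper": 0.8}, {"dx": -0.13, "dy": 0, "dz": 0.01, "ax": 0, "ay": 0, "az": 0, "gripper": 0.8}])

```text
clock: 6.75
eef_pos: [488.6, -124.4, 278.0]
eef_rot: [-3.14, -0.001, 1.74]
wrist_force: [-5.0, 0.6, -1.2]
finger_gap: 33.8
finger_force: 8.0
```

Run:
```python
from st import *
L=log(); s=measure(L,3); json.dump(L,open("log.json","w")); print(s["clock"],stand(s["eef_pos"]),phinow(s),s["wrist_force"],L["meas"])
print(rows_out(s,[-.18,-.22,-.26]))
```

```text
6.9 [-162.19303957  -18.01793653  277.95642318] -0.1388224169753611 [-5.41834462 -0.80250935 -1.44440558] [[6.75, 0.45006395562883483, 1427], [6.8, 0.4499793265035539, 1431], [6.85, 0.44985442060543607, 1429]]
[(np.float64(-0.13), np.float64(0.03)), (np.float64(-0.13), np.float64(0.02)), (np.float64(-0.13), np.float64(0.03))]
```

Emit:
jog_arm(commands=[{"dx": -0.38, "dy": 0, "dz": 0.08, "ax": 0, "ay": 0, "az": 0, "gripper": 0.8}, {"dx": -0.37, "dy": 0, "dz": 0.12, "ax": 0, "ay": 0, "az": 0, "gripper": 0.8}, {"dx": 0.02, "dy": 0, "dz": -0.01, "ax": 0, "ay": 0, "az": 0, "gripper": 0.8}, {"dx": 0.32, "dy": 0, "dz": -0.1, "ax": 0, "ay": 0, "az": 0, "gripper": 0.8}, {"dx": 0.31, "dy": 0, "dz": -0.07, "ax": 0, "ay": 0, "az": 0, "gripper": 0.8}])

```text
clock: 7.62
eef_pos: [489.3, -128.2, 277.4]
eef_rot: [-3.14, 0.0, 1.74]
wrist_force: [-4.3, -0.1, -1.8]
finger_gap: 33.8
finger_force: 8.0
```

```bash
python3 go.py 0.02 4
```

```text
t=7.72 th=0.3084 om=-0.3230 G=0.2740 J=0.0503 b=0.0017 rms=0.0003 meas=[0.3407 0.3241] area=1450 F=[-5.7  0.9  0.2] phi=-0.162
phi [-0.117 -0.073 -0.039 -0.018] th [0.268 0.23  0.194 0.164] om [-0.32 -0.3  -0.27 -0.23] end 0.021 -0.0
[(0.15, -0.01), (0.14, -0.02), (0.11, -0.0), (0.07, -0.01)]
```

Model fits within 0.3 mrad; the arm is rising as planned.

Emit:
jog_arm(commands=[{"dx": 0.15, "dy": 0, "dz": -0.01, "ax": 0, "ay": 0, "az": 0, "gripper": 0.8}, {"dx": 0.14, "dy": 0, "dz": -0.02, "ax": 0, "ay": 0, "az": 0, "gripper": 0.8}, {"dx": 0.11, "dy": 0, "dz": 0, "ax": 0, "ay": 0, "az": 0, "gripper": 0.8}, {"dx": 0.07, "dy": 0, "dz": -0.01, "ax": 0, "ay": 0, "az": 0, "gripper": 0.8}])

```text
clock: 8.22
eef_pos: [486.2, -109.8, 278.9]
eef_rot: [-3.14, 0.0, 1.74]
wrist_force: [-5.0, -0.8, -0.3]
finger_gap: 34.1
finger_force: 8.0
```

```bash
python3 go.py 0.02 5
```

```text
t=8.32 th=0.1602 om=-0.1656 G=0.2767 J=0.0488 b=0.0086 rms=0.0006 meas=[0.1775 0.1694] area=1474 F=[-4.7 -1.1 -0.8] phi=-0.023
phi [-0.046 -0.054 -0.05  -0.041 -0.033] th [0.141 0.124 0.109 0.094 0.081] om [-0.14 -0.13 -0.12 -0.11 -0.1 ] end 0.02 -0.0
[(-0.08, 0.0), (-0.02, 0.0), (0.01, 0.0), (0.03, 0.0), (0.03, 0.0)]
```

Emit:
jog_arm(commands=[{"dx": -0.08, "dy": 0, "dz": 0, "ax": 0, "ay": 0, "az": 0, "gripper": 0.8}, {"dx": -0.02, "dy": 0, "dz": 0, "ax": 0, "ay": 0, "az": 0, "gripper": 0.8}, {"dx": 0.01, "dy": 0, "dz": 0, "ax": 0, "ay": 0, "az": 0, "gripper": 0.8}, {"dx": 0.03, "dy": 0, "dz": 0, "ax": 0, "ay": 0, "az": 0, "gripper": 0.8}, {"dx": 0.03, "dy": 0, "dz": 0, "ax": 0, "ay": 0, "az": 0, "gripper": 0.8}])

```text
clock: 8.95
eef_pos: [486.4, -111.1, 278.9]
eef_rot: [-3.14, 0.0, 1.74]
wrist_force: [-5.6, -1.9, 0.4]
finger_gap: 34.2
finger_force: 8.0
```

```bash
python3 go.py 0.02 6
python3 - <<'E'
from h import *
from cell import cams
a=cams.camera("top"); np.savez("top3.npz",**a)
cv2.imwrite("pics/v3.png",cv2.resize(a["image"][85:245,225:345,::-1],(450,600),interpolation=3))
E
```

```text
t=9.05 th=0.1141 om=-0.0037 G=0.2691 J=0.0436 b=0.0262 rms=0.0004 meas=[0.1151 0.1148] area=1490 F=[-5.3 -1.8  0.8] phi=-0.034
phi [-0.11  -0.135 -0.12  -0.091 -0.064 -0.047] th [0.113 0.108 0.1   0.089 0.077 0.066] om [-0.02 -0.05 -0.08 -0.09 -0.09 -0.08] end 0.02 -0.0
[(-0.25, 0.02), (-0.08, 0.01), (0.05, -0.01), (0.09, -0.01), (0.09, -0.0), (0.06, -0.01)]
```

View pics/v3.png

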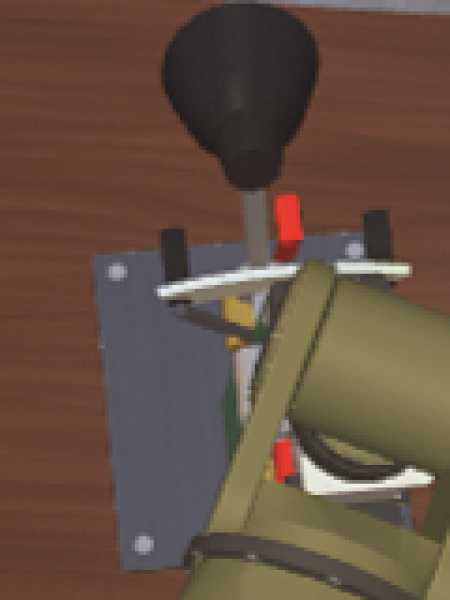

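The top view shows the arm at (256,225) and the tab at (289,220). The arm is about 0.1 rad left of the tab, matching lean 0.114 and index about 0.02.

Emit:
jog_arm(commands=[{"dx": -0.25, "dy": 0, "dz": 0.02, "ax": 0, "ay": 0, "az": 0, "gripper": 0.8}, {"dx": -0.08, "dy": 0, "dz": 0.01, "ax": 0, "ay": 0, "az": 0, "gripper": 0.8}, {"dx": 0.05, "dy": 0, "dz": -0.01, "ax": 0, "ay": 0, "az": 0, "gripper": 0.8}, {"dx": 0.09, "dy": 0, "dz": -0.01, "ax": 0, "ay": 0, "az": 0, "gripper": 0.8}, {"dx": 0.09, "dy": 0, "dz": 0, "ax": 0, "ay": 0, "az": 0, "gripper": 0.8}, {"dx": 0.06, "dy": 0, "dz": -0.01, "ax": 0, "ay": 0, "az": 0, "gripper": 0.8}])

```text
clock: 9.85
eef_pos: [486.6, -112.6, 278.9]
eef_rot: [-3.14, 0.0, 1.74]
wrist_force: [-5.2, -2.0, -2.5]
finger_gap: 33.8
finger_force: 8.0
```

```bash
python3 go.py 0.02 5
```

```text
t=9.95 th=0.1002 om=0.0093 G=0.2498 J=0.0492 b=0.0529 rms=0.0006 meas=[0.1004 0.0998] area=1492 F=[-5.5 -0.8 -0.6] phi=-0.045
phi [-0.119 -0.148 -0.138 -0.113 -0.087] th [0.1   0.098 0.091 0.082 0.072] om [-0.01 -0.04 -0.06 -0.08 -0.08] end 0.02 -0.0
[(-0.24, 0.02), (-0.09, 0.01), (0.03, -0.0), (0.08, -0.01), (0.08, -0.01)]
```

Emit:
jog_arm(commands=[{"dx": -0.24, "dy": 0, "dz": 0.02, "ax": 0, "ay": 0, "az": 0, "gripper": 0.8}, {"dx": -0.09, "dy": 0, "dz": 0.01, "ax": 0, "ay": 0, "az": 0, "gripper": 0.8}, {"dx": 0.03, "dy": 0, "dz": 0, "ax": 0, "ay": 0, "az": 0, "gripper": 0.8}, {"dx": 0.08, "dy": 0, "dz": -0.01, "ax": 0, "ay": 0, "az": 0, "gripper": 0.8}, {"dx": 0.08, "dy": 0, "dz": -0.01, "ax": 0, "ay": 0, "az": 0, "gripper": 0.8}])

```text
clock: 10.58
eef_pos: [487.6, -118.2, 278.5]
eef_rot: [-3.14, 0.0, 1.74]
wrist_force: [-5.2, -1.2, -0.7]
finger_gap: 33.9
finger_force: 8.0
```

```bash
python3 - <<'E'
from st import *
w=cams.camera("wrist"); s=manip.read_state(); f=phinow(s); np.savez("w4.npz",**w)
h=cv2.cvtColor(w["image"],cv2.COLOR_RGB2HSV)
m=((h[...,0]<5)|(h[...,0]>174))&(h[...,1]>190)&(h[...,2]>110)
k,l,st_,ce=cv2.connectedComponentsWithStats(m.astype(np.uint8))
print(f,proj(w,W(Q,[rad(-160,130,f)])),[(st_[i].tolist(),ce[i].round(1)) for i in range(1,k) if st_[i,4]>80])
E
python3 go.py 0.02 5
```

```text
-0.0867303519762492 [[259.16567487 249.14467698]] [([219, 193, 75, 80, 4960], array([254.6, 233.3]))]
t=10.72 th=0.0575 om=-0.0876 G=0.2505 J=0.0490 b=0.0520 rms=0.0007 meas=[0.0658 0.0616] area=1488 F=[-5.7 -1.3  0.1] phi=-0.088
phi [-0.051 -0.035 -0.034 -0.041 -0.05 ] th [0.047 0.039 0.033 0.03  0.028] om [-0.08 -0.06 -0.04 -0.02 -0.01] end 0.02 -0.0
[(0.12, -0.01), (0.05, 0.0), (0.01, 0.0), (-0.03, 0.0), (-0.03, 0.0)]
```

Emit:
jog_arm(commands=[{"dx": 0.12, "dy": 0, "dz": -0.01, "ax": 0, "ay": 0, "az": 0, "gripper": 0.8}, {"dx": 0.05, "dy": 0, "dz": 0, "ax": 0, "ay": 0, "az": 0, "gripper": 0.8}, {"dx": 0.01, "dy": 0, "dz": 0, "ax": 0, "ay": 0, "az": 0, "gripper": 0.8}, {"dx": -0.03, "dy": 0, "dz": 0, "ax": 0, "ay": 0, "az": 0, "gripper": 0.8}, {"dx": -0.03, "dy": 0, "dz": 0, "ax": 0, "ay": 0, "az": 0, "gripper": 0.8}])

```text
clock: 11.35
eef_pos: [486.8, -113.3, 278.9]
eef_rot: [-3.14, -0.0, 1.74]
wrist_force: [-4.8, 0.1, -0.2]
finger_gap: 34.4
finger_force: 8.0
```

```bash
python3 go.py 0.02 6 3
```

```text
t=11.45 th=0.0200 om=-0.0181 G=0.2518 J=0.0493 b=0.0499 rms=0.0002 meas=[0.0221 0.0208] area=1495 F=[-5.5 -0.  -0.2] phi=-0.051
phi [-0.047 -0.046 -0.047 -0.049 -0.052 -0.053] th [0.018 0.018 0.018 0.018 0.018 0.019] om [-0.01 -0.    0.    0.    0.    0.  ] end 0.02 0.0
[(0.01, 0.0), (0.01, 0.0), (-0.01, 0.0), (-0.0, 0.0), (-0.01, 0.0), (-0.01, 0.0)]
```

Emit:
jog_arm(commands=[{"dx": 0.01, "dy": 0, "dz": 0, "ax": 0, "ay": 0, "az": 0, "gripper": 0.8}, {"dx": 0.01, "dy": 0, "dz": 0, "ax": 0, "ay": 0, "az": 0, "gripper": 0.8}, {"dx": -0.01, "dy": 0, "dz": 0, "ax": 0, "ay": 0, "az": 0, "gripper": 0.8}, {"dx": 0, "dy": 0, "dz": 0, "ax": 0, "ay": 0, "az": 0, "gripper": 0.8}, {"dx": -0.01, "dy": 0, "dz": 0, "ax": 0, "ay": 0, "az": 0, "gripper": 0.8}, {"dx": -0.01, "dy": 0, "dz": 0, "ax": 0, "ay": 0, "az": 0, "gripper": 0.8}])

```text
clock: 12.2
eef_pos: [486.8, -113.7, 278.9]
eef_rot: [-3.14, -0.0, 1.74]
wrist_force: [-6.3, -0.3, 0.5]
finger_gap: 34.1
finger_force: 8.0
```

```bash
python3 - <<'E'
from h import *
from cell import cams
a=cams.camera("top")
b=cams.camera("side"); 
A=cv2.resize(a["image"][85:185,260:345,::-1],(400,470),interpolation=3);B=cv2.resize(b["image"][75:175,200:285,::-1],(400,470),interpolation=3)
cv2.imwrite("pics/v5.png",np.hstack([A,B]))
E
python3 go.py 0.02 7 3.5
```

```text
t=12.40 th=0.0178 om=0.0012 G=0.2531 J=0.0495 b=0.0493 rms=0.0002 meas=[0.0176 0.0178] area=1499 F=[-6.5  0.1 -0.1] phi=-0.054
phi [-0.053 -0.052 -0.052 -0.053 -0.053 -0.053 -0.054] th [0.018 0.018 0.018 0.019 0.019 0.019 0.019] om [0. 0. 0. 0. 0. 0. 0.] end 0.02 0.0
[(0.0, 0.0), (0.01, 0.0), (-0.0, 0.0), (-0.01, 0.0), (0.0, 0.0), (0.0, 0.0), (0.0, 0.0)]
```

View pics/v5.png

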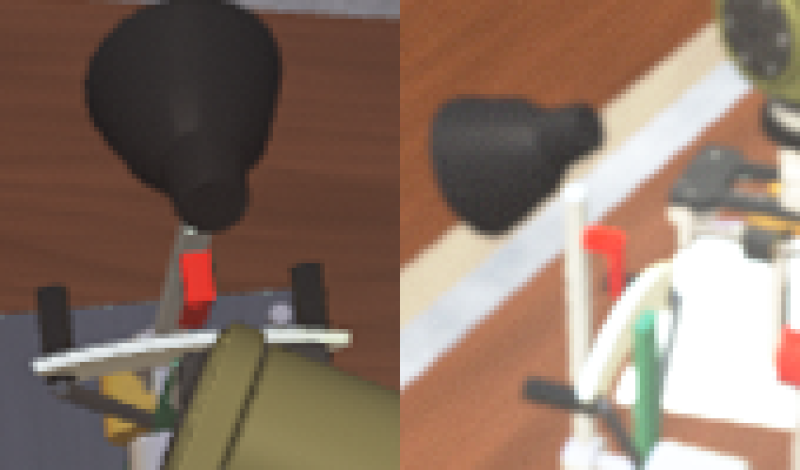

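The top view shows the arm edge (about 178,260) just left of the tab's top face (198,275), and part of that is parallax. I'll refine the index from the stored pictures.

Run:
```python
from h import *
T=np.load("top0.npz");S=np.load("side0.npz");Wr=np.load("wrist1.npz")
for n,c,(x0,x1,y0,y1) in [("top",T,(285,320,125,165)),("side",S,(225,265,110,150)),("wrist",Wr,(425,512,215,275))]:
    p=c["image"].astype(int)[y0:y1,x0:x1]; m=(p[...,0]>110)&(p[...,1]<.45*p[...,0])&(p[...,2]<.45*p[...,0])
    if n=="side": m=(p[...,0]>150)&(p[...,1]<.4*p[...,0])
    v,u=np.nonzero(m); print(n,u.min()+x0,u.max()+x0,v.min()+y0,v.max()+y0)
    for r in range(0,m.shape[0],2):
        k=np.nonzero(m[r])[0]
        if len(k): print("  row",r+y0,k.min()+x0,k.max()+x0,end=";")
    print()
    for ph in (-.05,0,.05): print(ph,proj(c,W(Q,[rad(-36,150,ph),rad(-36,195,ph),rad(-5,195,ph),rad(-5,185,ph),rad(-20,195,ph)])).round(1).tolist())
```

```text
top 298 305 136 153
  row 137 298 304;  row 139 298 304;  row 141 298 304;  row 143 298 304;  row 145 299 305;  row 147 299 305;  row 149 299 304;  row 151 299 303;  row 153 298 302;
-0.05 [[304.8, 155.5], [308.3, 149.6], [306.6, 136.7], [305.8, 138.2], [307.4, 142.9]]
0 [[301.7, 155.8], [304.0, 149.9], [302.3, 137.0], [301.8, 138.5], [303.2, 143.3]]
0.05 [[298.6, 156.1], [299.8, 150.4], [298.1, 137.5], [297.9, 138.9], [298.9, 143.7]]
side 238 246 124 136
  row 124 240 243;  row 126 238 246;  row 128 243 246;  row 130 245 246;  row 132 245 246;  row 134 245 246;  row 136 245 246;
-0.05 [[248.9, 136.6], [249.0, 124.0], [239.7, 122.1], [239.8, 124.9], [244.2, 123.0]]
0 [[248.0, 137.8], [247.8, 125.6], [238.5, 123.6], [238.6, 126.4], [243.0, 124.6]]
0.05 [[247.1, 139.1], [246.6, 127.3], [237.3, 125.3], [237.4, 128.0], [241.8, 126.2]]
wrist 436 508 225 263
  row 225 440 441;  row 227 438 446;  row 229 437 449;  row 231 437 452;  row 233 437 455;  row 235 436 458;  row 237 436 461;  row 239 436 464;  row 241 438 467;  row 243 440 503;  row 245 443 506;  row 247 446 508;  row 249 448 508;  row 251 451 507;  row 253 454 507;  row 255 456 507;  row 257 459 506;  row 259 462 506;  row 261 464 505;  row 263 468 500;
-0.05 [[429.4, 244.9], [459.7, 273.1], [501.9, 272.8], [492.8, 265.7], [481.5, 272.9]]
0 [[430.7, 236.8], [462.0, 260.9], [504.6, 260.6], [495.2, 254.6], [484.0, 260.8]]
0.05 [[431.7, 228.4], [463.9, 248.2], [506.9, 247.9], [497.2, 242.9], [486.2, 248.0]]
```

Index is about 0.018, confirmed by two views. Holding.

Emit:
jog_arm(commands=[{"dx": 0, "dy": 0, "dz": 0, "ax": 0, "ay": 0, "az": 0, "gripper": 0.8}, {"dx": 0.01, "dy": 0, "dz": 0, "ax": 0, "ay": 0, "az": 0, "gripper": 0.8}, {"dx": 0, "dy": 0, "dz": 0, "ax": 0, "ay": 0, "az": 0, "gripper": 0.8}, {"dx": -0.01, "dy": 0, "dz": 0, "ax": 0, "ay": 0, "az": 0, "gripper": 0.8}, {"dx": 0, "dy": 0, "dz": 0, "ax": 0, "ay": 0, "az": 0, "gripper": 0.8}, {"dx": 0, "dy": 0, "dz": 0, "ax": 0, "ay": 0, "az": 0, "gripper": 0.8}, {"dx": 0, "dy": 0, "dz": 0, "ax": 0, "ay": 0, "az": 0, "gripper": 0.8}])

```text
clock: 13.28
eef_pos: [486.8, -113.7, 278.9]
eef_rot: [-3.14, -0.0, 1.74]
wrist_force: [-5.5, 0.5, -0.2]
finger_gap: 33.8
finger_force: 8.0
```

```bash
python3 go.py 0.018 8 4
python3 - <<'E'
from h import *
c=np.load("top0.npz"); print(((proj(c,W(Q,[rad(0,r,.018) for r in (160,190,222)]))-[260,85])*4.7).round(0).tolist())
E
```

```text
t=13.38 th=0.0178 om=-0.0000 G=0.2572 J=0.0491 b=0.0482 rms=0.0002 meas=[0.0176 0.0176] area=1498 F=[-4.9 -0.7  0.7] phi=-0.054
phi [-0.053 -0.053 -0.053 -0.053 -0.053 -0.053 -0.053 -0.053] th [0.018 0.018 0.018 0.018 0.018 0.018 0.018 0.018] om [-0.  0.  0.  0.  0.  0.  0.  0.] end 0.018 0.0
[(0.0, 0.0), (0.0, 0.0), (0.0, 0.0), (0.0, 0.0), (0.0, 0.0), (0.0, 0.0), (0.0, 0.0), (0.0, 0.0)]
[[184.0, 259.0], [190.0, 239.0], [196.0, 216.0]]
```

Emit:
jog_arm(commands=[{"dx": 0, "dy": 0, "dz": 0, "ax": 0, "ay": 0, "az": 0, "gripper": 0.8}, {"dx": 0, "dy": 0, "dz": 0, "ax": 0, "ay": 0, "az": 0, "gripper": 0.8}, {"dx": 0, "dy": 0, "dz": 0, "ax": 0, "ay": 0, "az": 0, "gripper": 0.8}, {"dx": 0, "dy": 0, "dz": 0, "ax": 0, "ay": 0, "az": 0, "gripper": 0.8}, {"dx": 0, "dy": 0, "dz": 0, "ax": 0, "ay": 0, "az": 0, "gripper": 0.8}, {"dx": 0, "dy": 0, "dz": 0, "ax": 0, "ay": 0, "az": 0, "gripper": 0.8}, {"dx": 0, "dy": 0, "dz": 0, "ax": 0, "ay": 0, "az": 0, "gripper": 0.8}, {"dx": 0, "dy": 0, "dz": 0, "ax": 0, "ay": 0, "az": 0, "gripper": 0.8}])

```text
clock: 14.38
eef_pos: [486.8, -113.7, 278.8]
eef_rot: [-3.14, -0.0, 1.74]
wrist_force: [-5.9, -0.6, -0.3]
finger_gap: 34.0
finger_force: 8.0
```

```bash
python3 go.py 0.01 8 4
```

```text
t=14.47 th=0.0175 om=-0.0004 G=0.2580 J=0.0485 b=0.0479 rms=0.0002 meas=[0.0176 0.0174] area=1499 F=[-4.4 -0.3 -0.3] phi=-0.054
phi [-0.059 -0.06  -0.06  -0.059 -0.057 -0.055 -0.054 -0.054] th [0.017 0.017 0.016 0.015 0.014 0.014 0.013 0.012] om [-0.   -0.   -0.01 -0.01 -0.01 -0.01 -0.01 -0.  ] end 0.01 -0.0
[(-0.02, 0.0), (-0.0, 0.0), (-0.0, 0.0), (0.0, 0.0), (0.01, 0.0), (0.0, 0.0), (0.01, 0.0), (-0.0, 0.0)]
```

Emit:
jog_arm(commands=[{"dx": -0.02, "dy": 0, "dz": 0, "ax": 0, "ay": 0, "az": 0, "gripper": 0.8}, {"dx": 0, "dy": 0, "dz": 0, "ax": 0, "ay": 0, "az": 0, "gripper": 0.8}, {"dx": 0, "dy": 0, "dz": 0, "ax": 0, "ay": 0, "az": 0, "gripper": 0.8}, {"dx": 0, "dy": 0, "dz": 0, "ax": 0, "ay": 0, "az": 0, "gripper": 0.8}, {"dx": 0.01, "dy": 0, "dz": 0, "ax": 0, "ay": 0, "az": 0, "gripper": 0.8}, {"dx": 0, "dy": 0, "dz": 0, "ax": 0, "ay": 0, "az": 0, "gripper": 0.8}, {"dx": 0.01, "dy": 0, "dz": 0, "ax": 0, "ay": 0, "az": 0, "gripper": 0.8}, {"dx": 0, "dy": 0, "dz": 0, "ax": 0, "ay": 0, "az": 0, "gripper": 0.8}])

```text
clock: 15.48
eef_pos: [486.9, -113.9, 278.9]
eef_rot: [-3.14, 0.0, 1.74]
wrist_force: [-4.5, -1.3, 0.1]
finger_gap: 34.1
finger_force: 8.0
```

```bash
python3 go.py 0.01 10 4
```

```text
t=15.57 th=0.0170 om=-0.0009 G=0.2592 J=0.0488 b=0.0497 rms=0.0009 meas=[0.0176 0.0176] area=1496 F=[-5.3 -0.8 -0.7] phi=-0.055
phi [-0.06  -0.061 -0.061 -0.06  -0.058 -0.057 -0.056 -0.055 -0.055 -0.055] th [0.017 0.016 0.016 0.015 0.014 0.013 0.013 0.012 0.011 0.011] om [-0.   -0.   -0.01 -0.01 -0.01 -0.01 -0.01 -0.   -0.   -0.  ] end 0.01 -0.0
[(-0.01, 0.0), (-0.01, 0.0), (0.0, 0.0), (0.01, 0.0), (0.0, 0.0), (0.0, 0.0), (0.01, 0.0), (-0.0, 0.0), (0.0, 0.0), (0.0, 0.0)]
```

Bearing friction is holding it in place. Holding on.

Emit:
jog_arm(commands=[{"dx": -0.01, "dy": 0, "dz": 0, "ax": 0, "ay": 0, "az": 0, "gripper": 0.8}, {"dx": -0.01, "dy": 0, "dz": 0, "ax": 0, "ay": 0, "az": 0, "gripper": 0.8}, {"dx": 0, "dy": 0, "dz": 0, "ax": 0, "ay": 0, "az": 0, "gripper": 0.8}, {"dx": 0.01, "dy": 0, "dz": 0, "ax": 0, "ay": 0, "az": 0, "gripper": 0.8}, {"dx": 0, "dy": 0, "dz": 0, "ax": 0, "ay": 0, "az": 0, "gripper": 0.8}, {"dx": 0, "dy": 0, "dz": 0, "ax": 0, "ay": 0, "az": 0, "gripper": 0.8}, {"dx": 0.01, "dy": 0, "dz": 0, "ax": 0, "ay": 0, "az": 0, "gripper": 0.8}, {"dx": 0, "dy": 0, "dz": 0, "ax": 0, "ay": 0, "az": 0, "gripper": 0.8}, {"dx": 0, "dy": 0, "dz": 0, "ax": 0, "ay": 0, "az": 0, "gripper": 0.8}, {"dx": 0, "dy": 0, "dz": 0, "ax": 0, "ay": 0, "az": 0, "gripper": 0.8}])

```text
clock: 16.82
eef_pos: [486.9, -113.9, 278.9]
eef_rot: [-3.14, 0.0, 1.74]
wrist_force: [-5.3, -2.2, -0.1]
finger_gap: 34.0
finger_force: 8.0
```

```bash
python3 go.py 0.018 10 4
```

```text
t=16.93 th=0.0175 om=0.0017 G=0.2596 J=0.0488 b=0.0519 rms=0.0003 meas=[0.0175 0.0177] area=1497 F=[-3.9 -2.  -0.6] phi=-0.055
phi [-0.057 -0.057 -0.058 -0.058 -0.058 -0.057 -0.057 -0.057 -0.057 -0.057] th [0.018 0.018 0.018 0.018 0.018 0.018 0.018 0.018 0.018 0.018] om [ 0.  0.  0.  0.  0. -0. -0. -0. -0. -0.] end 0.018 0.0
[(-0.0, 0.0), (-0.01, 0.0), (0.0, 0.0), (0.0, 0.0), (0.0, 0.0), (0.0, 0.0), (0.0, 0.0), (0.0, 0.0), (0.0, 0.0), (0.0, 0.0)]
```

Emit:
jog_arm(commands=[{"dx": 0, "dy": 0, "dz": 0, "ax": 0, "ay": 0, "az": 0, "gripper": 0.8}, {"dx": -0.01, "dy": 0, "dz": 0, "ax": 0, "ay": 0, "az": 0, "gripper": 0.8}, {"dx": 0, "dy": 0, "dz": 0, "ax": 0, "ay": 0, "az": 0, "gripper": 0.8}, {"dx": 0, "dy": 0, "dz": 0, "ax": 0, "ay": 0, "az": 0, "gripper": 0.8}, {"dx": 0, "dy": 0, "dz": 0, "ax": 0, "ay": 0, "az": 0, "gripper": 0.8}, {"dx": 0, "dy": 0, "dz": 0, "ax": 0, "ay": 0, "az": 0, "gripper": 0.8}, {"dx": 0, "dy": 0, "dz": 0, "ax": 0, "ay": 0, "az": 0, "gripper": 0.8}, {"dx": 0, "dy": 0, "dz": 0, "ax": 0, "ay": 0, "az": 0, "gripper": 0.8}, {"dx": 0, "dy": 0, "dz": 0, "ax": 0, "ay": 0, "az": 0, "gripper": 0.8}, {"dx": 0, "dy": 0, "dz": 0, "ax": 0, "ay": 0, "az": 0, "gripper": 0.8}])

```text
clock: 18.18
eef_pos: [486.9, -114.1, 278.9]
eef_rot: [-3.14, -0.0, 1.74]
wrist_force: [-4.8, -0.8, -1.0]
finger_gap: 33.6
finger_force: 8.0
```

```bash
python3 go.py 0.018 10 4
```

```text
t=18.27 th=0.0177 om=-0.0000 G=0.2596 J=0.0488 b=0.0520 rms=0.0003 meas=[0.0176 0.0175] area=1497 F=[-5.3 -0.7  0.1] phi=-0.057
phi [-0.057 -0.057 -0.057 -0.057 -0.057 -0.057 -0.057 -0.057 -0.057 -0.057] th [0.018 0.018 0.018 0.018 0.018 0.018 0.018 0.018 0.018 0.018] om [0. 0. 0. 0. 0. 0. 0. 0. 0. 0.] end 0.018 0.0
[(0.0, 0.0), (0.0, 0.0), (0.0, 0.0), (0.0, 0.0), (0.0, 0.0), (0.0, 0.0), (0.0, 0.0), (0.0, 0.0), (0.0, 0.0), (0.0, 0.0)]
```

Emit:
jog_arm(commands=[{"dx": 0, "dy": 0, "dz": 0, "ax": 0, "ay": 0, "az": 0, "gripper": 0.8}, {"dx": 0, "dy": 0, "dz": 0, "ax": 0, "ay": 0, "az": 0, "gripper": 0.8}, {"dx": 0, "dy": 0, "dz": 0, "ax": 0, "ay": 0, "az": 0, "gripper": 0.8}, {"dx": 0, "dy": 0, "dz": 0, "ax": 0, "ay": 0, "az": 0, "gripper": 0.8}, {"dx": 0, "dy": 0, "dz": 0, "ax": 0, "ay": 0, "az": 0, "gripper": 0.8}, {"dx": 0, "dy": 0, "dz": 0, "ax": 0, "ay": 0, "az": 0, "gripper": 0.8}, {"dx": 0, "dy": 0, "dz": 0, "ax": 0, "ay": 0, "az": 0, "gripper": 0.8}, {"dx": 0, "dy": 0, "dz": 0, "ax": 0, "ay": 0, "az": 0, "gripper": 0.8}])

```text
clock: 19.27
eef_pos: [486.9, -114.1, 278.8]
eef_rot: [-3.14, -0.0, 1.74]
wrist_force: [-5.1, -1.5, -0.6]
finger_gap: 34.2
finger_force: 8.0
```

```bash
sed -i 's/"model",\[/"model",[/; s/^N_=.*//' go.py; V=.25 python3 go.py -0.3 6 4
```

```text
t=19.38 th=0.0175 om=-0.0004 G=0.2596 J=0.0488 b=0.0517 rms=0.0001 meas=[0.0176 0.0175] area=1499 F=[-5.8 -0.6 -0.4] phi=-0.057
phi [-0.178 -0.251 -0.208 -0.118 -0.056 -0.046] th [ 0.014  0.002 -0.021 -0.05  -0.081 -0.113] om [-0.05 -0.14 -0.21 -0.25 -0.25 -0.25] end -0.299 -0.0
[(-0.39, 0.05), (-0.23, 0.05), (0.13, -0.03), (0.29, -0.05), (0.2, -0.02), (0.04, 0.0)]
```

Eight seconds at the tab. Now lowering to the right.

Emit:
jog_arm(commands=[{"dx": -0.39, "dy": 0, "dz": 0.05, "ax": 0, "ay": 0, "az": 0, "gripper": 0.8}, {"dx": -0.23, "dy": 0, "dz": 0.05, "ax": 0, "ay": 0, "az": 0, "gripper": 0.8}, {"dx": 0.13, "dy": 0, "dz": -0.03, "ax": 0, "ay": 0, "az": 0, "gripper": 0.8}, {"dx": 0.29, "dy": 0, "dz": -0.05, "ax": 0, "ay": 0, "az": 0, "gripper": 0.8}, {"dx": 0.2, "dy": 0, "dz": -0.02, "ax": 0, "ay": 0, "az": 0, "gripper": 0.8}, {"dx": 0.04, "dy": 0, "dz": 0, "ax": 0, "ay": 0, "az": 0, "gripper": 0.8}])

```text
clock: 20.12
eef_pos: [486.6, -112.3, 279.0]
eef_rot: [-3.14, 0.0, 1.74]
wrist_force: [-5.4, -2.2, 0.6]
finger_gap: 34.1
finger_force: 8.0
```

```bash
V=.25 python3 go.py -0.36 5 4
```

```text
t=20.23 th=-0.1333 om=-0.2580 G=0.2658 J=0.0409 b=0.0505 rms=0.0004 meas=[-0.1081 -0.1204] area=1506 F=[-5.9 -1.5  0.7] phi=-0.044
phi [-0.009  0.016  0.036  0.049  0.055] th [-0.165 -0.195 -0.222 -0.246 -0.267] om [-0.25 -0.23 -0.21 -0.18 -0.15] end -0.36 -0.0
[(0.11, 0.0), (0.09, 0.0), (0.06, 0.0), (0.04, 0.0), (0.02, 0.01)]
```

Emit:
jog_arm(commands=[{"dx": 0.11, "dy": 0, "dz": 0, "ax": 0, "ay": 0, "az": 0, "gripper": 0.8}, {"dx": 0.09, "dy": 0, "dz": 0, "ax": 0, "ay": 0, "az": 0, "gripper": 0.8}, {"dx": 0.06, "dy": 0, "dz": 0, "ax": 0, "ay": 0, "az": 0, "gripper": 0.8}, {"dx": 0.04, "dy": 0, "dz": 0, "ax": 0, "ay": 0, "az": 0, "gripper": 0.8}, {"dx": 0.02, "dy": 0, "dz": 0.01, "ax": 0, "ay": 0, "az": 0, "gripper": 0.8}])

```text
clock: 20.85
eef_pos: [484.6, -100.1, 278.9]
eef_rot: [-3.141, 0.001, 1.74]
wrist_force: [-6.7, -2.7, 5.2]
finger_gap: 34.0
finger_force: 8.0
```

```bash
V=.2 python3 go.py -0.42 5 2
```

```text
t=20.95 th=-0.2834 om=-0.1397 G=0.2658 J=0.0409 b=0.0505 rms=0.0001 meas=[-0.2688 -0.2762] area=1508 F=[-6.3 -2.8  2.4] phi=0.052
phi [0.033 0.032 0.043 0.055 0.064] th [-0.3   -0.316 -0.332 -0.346 -0.359] om [-0.13 -0.13 -0.12 -0.11 -0.1 ] end -0.42 -0.0
[(-0.06, -0.0), (-0.0, -0.0), (0.03, 0.0), (0.04, 0.0), (0.03, 0.0)]
```

Emit:
jog_arm(commands=[{"dx": -0.06, "dy": 0, "dz": 0, "ax": 0, "ay": 0, "az": 0, "gripper": 0.8}, {"dx": 0, "dy": 0, "dz": 0, "ax": 0, "ay": 0, "az": 0, "gripper": 0.8}, {"dx": 0.03, "dy": 0, "dz": 0, "ax": 0, "ay": 0, "az": 0, "gripper": 0.8}, {"dx": 0.04, "dy": 0, "dz": 0, "ax": 0, "ay": 0, "az": 0, "gripper": 0.8}, {"dx": 0.03, "dy": 0, "dz": 0, "ax": 0, "ay": 0, "az": 0, "gripper": 0.8}])

```text
clock: 21.58
eef_pos: [484.3, -98.5, 278.7]
eef_rot: [-3.141, 0.001, 1.74]
wrist_force: [-4.7, -2.8, 0.9]
finger_gap: 34.1
finger_force: 8.0
```

```bash
V=.15 python3 go.py -0.45 6 2
```

```text
t=21.68 th=-0.3659 om=-0.0822 G=0.2647 J=0.0409 b=0.0503 rms=0.0002 meas=[-0.3574 -0.3615] area=1505 F=[-5.3 -2.2  0.9] phi=0.065
phi [0.052 0.05  0.056 0.064 0.069 0.072] th [-0.376 -0.385 -0.394 -0.403 -0.411 -0.417] om [-0.08 -0.08 -0.07 -0.07 -0.06 -0.05] end -0.45 0.002
[(-0.04, -0.0), (-0.01, -0.0), (0.02, -0.0), (0.03, -0.0), (0.01, -0.0), (0.01, 0.0)]
```

Emit:
jog_arm(commands=[{"dx": -0.04, "dy": 0, "dz": 0, "ax": 0, "ay": 0, "az": 0, "gripper": 0.8}, {"dx": -0.01, "dy": 0, "dz": 0, "ax": 0, "ay": 0, "az": 0, "gripper": 0.8}, {"dx": 0.02, "dy": 0, "dz": 0, "ax": 0, "ay": 0, "az": 0, "gripper": 0.8}, {"dx": 0.03, "dy": 0, "dz": 0, "ax": 0, "ay": 0, "az": 0, "gripper": 0.8}, {"dx": 0.01, "dy": 0, "dz": 0, "ax": 0, "ay": 0, "az": 0, "gripper": 0.8}, {"dx": 0.01, "dy": 0, "dz": 0, "ax": 0, "ay": 0, "az": 0, "gripper": 0.8}])

```text
clock: 22.42
eef_pos: [484.1, -97.8, 278.6]
eef_rot: [-3.141, 0.001, 1.74]
wrist_force: [-5.3, -2.3, 0.2]
finger_gap: 34.4
finger_force: 8.0
```

```bash
V=.12 python3 go.py -0.46 6 2
```

```text
t=22.52 th=-0.4068 om=-0.0158 G=0.2629 J=0.0409 b=0.0515 rms=0.0003 meas=[-0.4043 -0.4064] area=1487 F=[-5.6 -2.3  0.2] phi=0.071
phi [0.04  0.033 0.041 0.053 0.062 0.066] th [-0.409 -0.412 -0.417 -0.422 -0.427 -0.432] om [-0.02 -0.03 -0.04 -0.04 -0.04 -0.03] end -0.453 -0.001
[(-0.1, -0.01), (-0.02, 0.0), (0.03, 0.0), (0.03, 0.0), (0.03, 0.01), (0.02, -0.0)]
```

Emit:
jog_arm(commands=[{"dx": -0.1, "dy": 0, "dz": 0, "ax": 0, "ay": 0, "az": 0, "gripper": 0.8}, {"dx": -0.03, "dy": 0, "dz": 0, "ax": 0, "ay": 0, "az": 0, "gripper": 0.8}, {"dx": 0, "dy": 0, "dz": 0, "ax": 0, "ay": 0, "az": 0, "gripper": 0.8}, {"dx": 0, "dy": 0, "dz": 0, "ax": 0, "ay": 0, "az": 0, "gripper": 0.8}, {"dx": 0, "dy": 0, "dz": 0, "ax": 0, "ay": 0, "az": 0, "gripper": 0.8}, {"dx": 0, "dy": 0, "dz": 0, "ax": 0, "ay": 0, "az": 0, "gripper": 0.8}, {"dx": 0, "dy": 0, "dz": 0, "ax": 0, "ay": 0, "az": 0, "gripper": 0.8}])

```text
clock: 23.4
eef_pos: [485.0, -102.7, 278.7]
eef_rot: [-3.141, 0.0, 1.74]
wrist_force: [-5.9, -2.1, 0.9]
finger_gap: 33.9
finger_force: 8.0
```

Run:
```python
from st import *
L=log(); s=measure(L,3); print(s["clock"],phinow(s),np.array(L["meas"][-3:]))
f=phinow(s); print(rows_out(s,np.linspace(f,-.56,13)[1:]))
w=cams.camera("wrist"); cv2.imwrite("pics/w6.png",w["image"][:,:,::-1])
```

```text
23.55 0.03168854512044774 [[ 2.34000000e+01 -4.47291091e-01  1.48300000e+03]
 [ 2.34500000e+01 -4.51401452e-01  1.48100000e+03]
 [ 2.35000000e+01 -4.56056931e-01  1.48300000e+03]]
[(np.float64(-0.16), np.float64(-0.01)), (np.float64(-0.16), np.float64(0.01)), (np.float64(-0.16), np.float64(0.01)), (np.float64(-0.16), np.float64(0.03)), (np.float64(-0.16), np.float64(0.03)), (np.float64(-0.15), np.float64(0.03)), (np.float64(-0.15), np.float64(0.05)), (np.float64(-0.16), np.float64(0.05)), (np.float64(-0.14), np.float64(0.06)), (np.float64(-0.15), np.float64(0.07)), (np.float64(-0.14), np.float64(0.08)), (np.float64(-0.14), np.float64(0.08))]
```

View pics/w6.png

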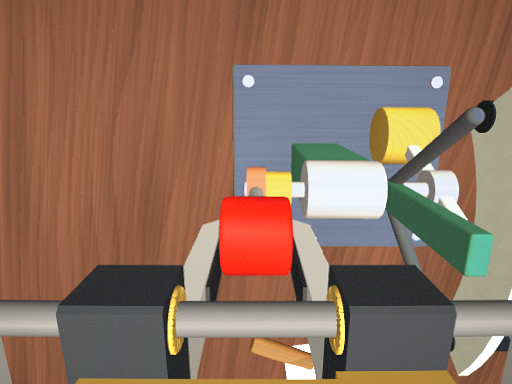

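The wrist view shows the knob (256,235) still gripped, sitting slightly towards +y in the pads. The arm is easing onto the right rest at about 0.09 rad/s, so I'll wait for it to settle.

Emit:
jog_arm(commands=[{"dx": 0, "dy": 0, "dz": 0, "ax": 0, "ay": 0, "az": 0, "gripper": 0.8}, {"dx": 0, "dy": 0, "dz": 0, "ax": 0, "ay": 0, "az": 0, "gripper": 0.8}, {"dx": 0, "dy": 0, "dz": 0, "ax": 0, "ay": 0, "az": 0, "gripper": 0.8}])

```text
clock: 23.98
eef_pos: [485.0, -102.7, 278.7]
eef_rot: [-3.141, 0.0, 1.74]
wrist_force: [-5.9, -1.4, 1.9]
finger_gap: 33.9
finger_force: 8.0
```

Run:
```python
from st import *
L=log(); s=measure(L,3); print(s["clock"],phinow(s),np.array(L["meas"][-3:]))
```

```text
24.125 0.03172479816932785 [[ 2.39750000e+01 -4.59165011e-01  1.48300000e+03]
 [ 2.40250000e+01 -4.59339543e-01  1.48200000e+03]
 [ 2.40750000e+01 -4.59112892e-01  1.48400000e+03]]
```

Arm is at rest on the right rest (measured -0.459, steady). Now letting the handle down to its sag position.

Emit:
jog_arm(commands=[{"dx": -0.16, "dy": 0, "dz": -0.01, "ax": 0, "ay": 0, "az": 0, "gripper": 0.8}, {"dx": -0.17, "dy": 0, "dz": 0, "ax": 0, "ay": 0, "az": 0, "gripper": 0.8}, {"dx": -0.17, "dy": 0, "dz": 0.01, "ax": 0, "ay": 0, "az": 0, "gripper": 0.8}, {"dx": -0.16, "dy": 0, "dz": 0.02, "ax": 0, "ay": 0, "az": 0, "gripper": 0.8}, {"dx": -0.16, "dy": 0, "dz": 0.03, "ax": 0, "ay": 0, "az": 0, "gripper": 0.8}, {"dx": -0.16, "dy": 0, "dz": 0.03, "ax": 0, "ay": 0, "az": 0, "gripper": 0.8}, {"dx": -0.16, "dy": 0, "dz": 0.04, "ax": 0, "ay": 0, "az": 0, "gripper": 0.8}, {"dx": -0.16, "dy": 0, "dz": 0.05, "ax": 0, "ay": 0, "az": 0, "gripper": 0.8}, {"dx": -0.15, "dy": 0, "dz": 0.06, "ax": 0, "ay": 0, "az": 0, "gripper": 0.8}, {"dx": -0.15, "dy": 0, "dz": 0.06, "ax": 0, "ay": 0, "az": 0, "gripper": 0.8}])

```text
clock: 25.38
eef_pos: [495.6, -165.8, 266.6]
eef_rot: [-3.14, -0.001, 1.74]
wrist_force: [-7.5, 1.0, -1.8]
finger_gap: 34.1
finger_force: 8.0
```

Emit:
jog_arm(commands=[{"dx": -0.15, "dy": 0, "dz": 0.07, "ax": 0, "ay": 0, "az": 0, "gripper": 0.8}, {"dx": -0.14, "dy": 0, "dz": 0.07, "ax": 0, "ay": 0, "az": 0, "gripper": 0.8}, {"dx": 0, "dy": 0, "dz": 0, "ax": 0, "ay": 0, "az": 0, "gripper": 0.8}, {"dx": 0, "dy": 0, "dz": 0, "ax": 0, "ay": 0, "az": 0, "gripper": 0.8}])

```text
clock: 25.88
eef_pos: [497.5, -177.2, 260.9]
eef_rot: [-3.14, -0.0, 1.74]
wrist_force: [-6.0, -0.6, -1.7]
finger_gap: 34.0
finger_force: 8.0
```

Run:
```python
from st import *
L=log(); s=measure(L,2); print(s["clock"],phinow(s),np.array(L["meas"][-2:]),s["wrist_force"],stand(s["eef_pos"]))
w=cams.camera("wrist"); cv2.imwrite("pics/w7.png",w["image"][:,:,::-1])
```

```text
25.975 -0.5677623731473332 [[ 2.58750000e+01 -4.59112892e-01  1.48400000e+03]
 [ 2.59250000e+01 -4.59181310e-01  1.48300000e+03]] [-6.10727398 -0.54133695 -2.33443554] [-162.51783552  -71.3882332   260.92603875]
```

View pics/w7.png

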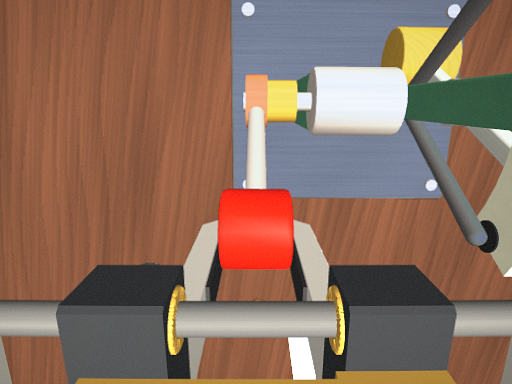

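The knob (255,228) is in the pads with the handle leaning right at its sag position. Releasing, then lifting straight up.

Emit:
jog_arm(commands=[{"dx": 0, "dy": 0, "dz": 0, "ax": 0, "ay": 0, "az": 0, "gripper": 0.25}, {"dx": 0, "dy": 0, "dz": 0, "ax": 0, "ay": 0, "az": 0, "gripper": 0.25}, {"dx": 0, "dy": 0, "dz": 0, "ax": 0, "ay": 0, "az": 0, "gripper": 0.25}, {"dx": 0, "dy": 0, "dz": 0, "ax": 0, "ay": 0, "az": 0, "gripper": 0.25}, {"dx": 0, "dy": 0, "dz": -0.3, "ax": 0, "ay": 0, "az": 0, "gripper": 0.25}, {"dx": 0, "dy": 0, "dz": -0.7, "ax": 0, "ay": 0, "az": 0, "gripper": 0.25}, {"dx": 0, "dy": 0, "dz": -0.9, "ax": 0, "ay": 0, "az": 0, "gripper": 0.25}, {"dx": 0, "dy": 0, "dz": -0.9, "ax": 0, "ay": 0, "az": 0, "gripper": 0.25}, {"dx": 0, "dy": 0, "dz": -0.9, "ax": 0, "ay": 0, "az": 0, "gripper": 0.25}, {"dx": 0, "dy": 0, "dz": 0, "ax": 0, "ay": 0, "az": 0, "gripper": 0.25}])

```text
clock: 27.28
eef_pos: [498.3, -177.2, 412.8]
eef_rot: [3.137, 0.003, 1.74]
wrist_force: [-0.5, 0.3, 0.0]
finger_gap: 70.2
finger_force: 0.0
```

Emit:
jog_arm(commands=[{"dx": 0, "dy": 0, "dz": 0, "ax": 0, "ay": 0, "az": 0, "gripper": 0.25}, {"dx": 0, "dy": 0, "dz": 0, "ax": 0, "ay": 0, "az": 0, "gripper": 0.25}, {"dx": 0, "dy": 0, "dz": 0, "ax": 0, "ay": 0, "az": 0, "gripper": 0.25}, {"dx": 0, "dy": 0, "dz": 0, "ax": 0, "ay": 0, "az": 0, "gripper": 0.25}, {"dx": 0, "dy": 0, "dz": 0, "ax": 0, "ay": 0, "az": 0, "gripper": 0.25}])

```text
clock: 27.9
eef_pos: [498.0, -177.1, 409.4]
eef_rot: [-3.142, -0.0, 1.74]
wrist_force: [1.2, 0.4, 0.3]
finger_gap: 70.5
finger_force: 0.0
```

Run:
```python
from st import *
from cell import job
L=log(); s=measure(L,2); M=np.array(L["meas"][-2:]); print(s["clock"],M,s["wrist_force"],s["finger_gap"])
if abs(M[1,1]+.459)<.01 and s["finger_gap"]>60: print(job.sign_off())
```

```text
28.0 [[ 2.79000000e+01 -4.58409484e-01  1.58600000e+03]
 [ 2.79500000e+01 -4.58236831e-01  1.58500000e+03]] [-0.35498019 -0.04079416 -0.12539144] 70.69134413643687
the job is handed in; nothing more can be done
None
```

I handed the job in at 28 s, with no verdict returned: the pointer was held at the index tab for about 8 s, the lamp arm was laid gently on the right rest (about 0.1 rad/s) and the knob was released.

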